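Print the label for a weighed yam

TASK

A yam is lying on the shop's label scale. With your fingertips press the green product key lightly down and let it come back up, then do the same with the orange key to print the label, and take your hand away. Press no other key, do not touch the pan or the yam while it is being weighed, and do not shift the goods standing round the scale.

Things in the scene. Friction and masses are not known exactly. Their poses are not given: they have to be found in the camera images.
- scale: off-white label scale, 360 wide (y) x 375 deep (x), fixed. Origin: centre of its underside, on the counter; x to its back, y to the left, z up. Its front (-x) part is a console sloping up to the back at 12 degrees, 55 mm high at the front edge, 77 mm at its back, with two rows of four keys and a printer door. Behind it: a display hood 112 mm high (x -85 to -40), then the pan
- pan: stainless weighing pan, 340 wide x 220 deep, with 12 mm rims at back and sides; its surface is 118 mm above the counter. Origin: centre of its underside; axes as the scale's
- green_key: green product key with its fixed black bezel, anywhere in the far row (with blue, yellow, violet). Origin: on the console under the key's centre; axes as the scale's. Keys stand 44 mm apart in a row, the rows 42 mm apart. The cap is 28 wide (y) x 24 deep, its flat top parallel to the console (12 degrees) and 9 mm proud of it; a brown dot on it
- green_key_top (a point): centre of the top face of the green cap (moves with it)
- green_key_cap (a joint): travel of the green cap, square to the console (down and slightly to the back), m: 0 up, 0.006 fully down. Spring: 1.5 N to start moving, 4.5 N at 3 mm, 7.5 N fully down, against a hard stop; it returns by itself. The scale takes the key once it is 3 mm down; more than 25 N harms it
- orange_key: orange print key with its fixed black bezel, anywhere in the near row (with white, grey, beige). Same make, size and frame as the green key; a small white label picture on its cap
- orange_key_top (a point): centre of the top face of the orange cap (moves with it)
- orange_key_cap (a joint): travel of the orange cap, exactly as for the green one
- blue_key_cap (a joint): travel of the blue key of the far row, m: 0 up, 0.006 down; same make as the green key. Not to be pressed
- yellow_key_cap (a joint): travel of the yellow key of the far row, m: 0 up, 0.006 down; same make as the green key. Not to be pressed
- violet_key_cap (a joint): travel of the violet key of the far row, m: 0 up, 0.006 down; same make as the green key. Not to be pressed
- white_key_cap (a joint): travel of the white key of the near row, m: 0 up, 0.006 down; same make as the green key. Not to be pressed
- grey_key_cap (a joint): travel of the grey key of the near row, m: 0 up, 0.006 down; same make as the green key. Not to be pressed
- beige_key_cap (a joint): travel of the beige key of the near row, m: 0 up, 0.006 down; same make as the green key. Not to be pressed
- yam: brown knobbly yam, 170 long (x) and 74 thick, lying on the pan. Origin: middle of its underside
- shampoo: blue bottle with a white cap, 60 across, 170 high, standing to one side of the scale. Origin: centre of its underside
- tin: steel tin with a yellow label, 74 across, 110 high, standing to the other side of the scale. Origin: centre of its underside
- soap: red soap carton, 60 x 92, 34 high, lying on the counter before the scale. Origin: centre of its underside
There are look-alikes about, which are no part of the job. Of the things like the soap, leave any that is purple; of the rest the smaller one is meant.

How it is judged:
By the outcome, as a careful person would: the job done as asked, in the order asked, and still so for the second after the job is handed in, with the robot touching nothing.
It also fails if it takes over 38 s, if anything falls off the work surface, if the arm or the gripper's body presses on something with over 40 N, if the wrist force passes 120 N, or if a joint passes its speed limit or range.

ROBOT

A 6-joint arm with a two-finger parallel gripper is mounted at the origin on the work surface. World frame = base frame: x ahead of the robot, y to its left, z up, the work surface at z = 0. Lengths are in m, angles in rad, forces in N, time in s.
With the tool pointing down it reaches from about 0.35 to 0.775 m from the base axis. Payload 5.5 kg.
Tool frame: the origin (TCP) lies at the very end of the fingers, on their centre line; the grasp point (between the pads) lies 19 mm behind it; z points along the fingers, y is the direction in which the jaws open and shut (so a half turn about z gives the same grasp; the last joint's range is limited). The gripper opens to 85 mm and grips with 20 to 120 N. Pads are 22 mm wide; open, the fingers measure 114 mm over their backs; the gripper's body (76 mm by 85 mm) begins 54 mm behind the grasp point. The pads swing forward as they close: fully open they stand 13 mm farther back than shut.
Start: joints at [-1.355, 0.313, 0.046, 1.304, 0, 1.431], TCP at [0.2, -0.539, 0.231] pointing down, gripper open.
Joint ranges: [-2.76, 2.76], [-0.86, 1.69], [-1.03, 1.26], [-2.2, 2.34], [-1.47, 1.5], [-3.14, 3.14]. Speed limits (rad/s): [2.57, 2.57, 3.14, 3.14, 3.14, 3.14].

INTERFACE

Orientations are given as a unit quaternion [w, x, y, z].
In Python, from workcell import get_state, read_camera, hand_in, find_in, silhouettes gives the robot as it stands. The module is installed in compiled form; this text tells all that it offers.
- The arm moves only by the tool send_rows, never from a script. Its argument "deltas" is a list that holds one entry, the list of rows, each a list of 6 numbers: the shift along the world's x, y, z in cm, then the turn, a rotation vector about the world's x, y, z in degrees. In form: [[[dx, dy, dz, wx, wy, wz], ...]]. A call has 1 to 12 rows; each row is the pose to reach, as a shift and turn from the pose commanded when the call began; what a row does not reach only later rows make up. A row lasts 1/10 s, in which the tool goes at most 50 mm and 8.59 degrees, less where a joint would pass 70% of its speed; a pose out of reach is approached as far as the arm can. A call with a gripper value outside its range is refused whole. "jaw" is the opening, from -1 (shut) to 1 (fully open), so that 0 is half open, set as the call begins (left out, the last holds). The fingers move at their own pace and stop on an object; "force" is the grip in N (left out, the last holds). Time passes only in rows, so rows that repeat a pose let the fingers close. It gives the time, the measured TCP pose, the force and the opening at its end, in the units of the state.
- get_state(): the state, without advancing time (a new reading comes with each control period).
- read_camera(name): name is "side" or "top" or "wrist"; returns a dict with "img" (384x512x3 uint8, red, green, blue), "z_map" (384x512 float32, m along the optical axis (not along the pixel's ray), 0 where there is no reading), "vfov" (degrees; the focal length in pixels is half the picture's height over the tangent of half this angle, whatever the lens; pixels are square), "cx", "cy" (the principal point, pixels), "R" (3x3) and "t" (3): a world point X has camera coordinates R X + t; the wrist camera has in their place "hand_eye" (4x4, takes a point from camera to tool coordinates, whose origin is the TCP and whose axes are the flange's). Camera axes: x right, y down, z forward; pixel columns grow to the right and rows downward; lengths in m; the calibration is good to about 2 mm. A picture is of the moment at which its call begins: read the wrist's pose just before it.
- hand_in(): hands the job in, once; it reports no verdict.
Trained networks look in a picture, given as the dict that the camera call returned (one of the last four; its "shot" number tells which), for a name from the list of things; names that differ only in an ending like _2 or _b are one class to them, and where a whole thing is asked for, a point or a joint stands for the part that bears it (a point fixed in the world has none). Each returns a list of dicts, best first, with "conf" (0 to 1); they miss things now and then, are a little off and sometimes report something else, mostly with a low value. They report only what shows in the picture. A call takes as long as a camera call. They do not tell look-alikes from the thing itself.
- find_in(picture, thing): "box" ([centre column, centre row, width, height] in pixels, round what is visible of it).
- silhouettes(picture, thing): "mask" (384x512 bool, what is visible of it) and "box" ([centre column, centre row, width, height] in pixels, round what is visible of it).
The state is a dict: "clock": time; "joint_pos": joint angles; "qvel": joint speeds; "tau": joint torques, N m; "tcp_pos": TCP position; "orientation": TCP orientation; "wrist_force": force on the tool from outside, world axes, zero at the start; "ft_torque": the same for the moment, N m; "finger_gap": finger opening in m.
Only numpy, scipy, OpenCV 4.12 (cv2) and the standard library are available. Lean on these libraries where they do the work, as an engineer would, in place of code of your own. Each camera call takes 0.05 s, during which the arm holds its last target.

## Working session

There is one attempt and no reset: what is moved stays moved. The work goes in short steps, Python scripts to look and compute and a tool call to move; the robot and the scene stay as the last step left them, time stands still between calls to the robot, and variables do not carry over. Pictures are saved under pics/ and viewed, and the job is handed in when it is done.

Besides the shell and the picture viewer there is one more tool, called after "Request:" as name(argument=value, ...) on one line, values as JSON. send_rows: Moves the arm, as the interface text tells. Its arguments: {"type":"object","properties":{"deltas":{"type":"array","items":{"type":"array","items":{"type":"array","items":{"type":"number"}}}},"jaw":{"type":"number"},"force":{"type":"number"}},"required":["deltas"]}

```bash
mkdir -p pics; cat > h.py <<'E'
import numpy as np, cv2, pickle
from workcell import get_state, read_camera, hand_in, find_in, silhouettes
def save(p,n,s=1.5):
    im=cv2.cvtColor(p["img"],cv2.COLOR_RGB2BGR)
    cv2.imwrite(f"pics/{n}.png",cv2.resize(im,None,fx=s,fy=s,interpolation=cv2.INTER_CUBIC))
def pts(p,u,v,z=None):
    u=np.asarray(u,float);v=np.asarray(v,float)
    f=p["img"].shape[0]/2/np.tan(np.radians(p["vfov"]/2))
    if z is None: z=p["z_map"][v.astype(int),u.astype(int)]
    c=np.stack([(u-p["cx"])/f*z,(v-p["cy"])/f*z,z],-1)
    return (c-p["t"])@p["R"]
E
python3 - <<'E'
from h import *
s=get_state(); print({k:np.round(v,3) for k,v in s.items()})
for n in["top","side"]:
    p=read_camera(n); save(p,n+"1"); pickle.dump(p,open(n+"1.pkl","wb"))
    for t in["green_key","orange_key","scale","soap"]:
        for d in silhouettes(p,t)[:4]:
            v,u=np.nonzero(d["mask"]); 
            z=p["z_map"][v,u]; k=z>0
            if k.sum(): print(n,t,round(d["conf"],2),np.round(d["box"]),np.round(np.median(pts(p,u[k],v[k]),0),4))
E
```

```text
{'clock': np.float64(0.0), 'joint_pos': array([-1.355,  0.314,  0.045,  1.304, -0.   ,  1.431]), 'qvel': array([-0.001,  0.   , -0.001,  0.   ,  0.   ,  0.003]), 'tau': array([ 0.0000e+00, -4.8062e+01,  2.9853e+01,  1.9000e-02, -0.0000e+00,
       -0.0000e+00]), 'tcp_pos': array([ 0.2  , -0.538,  0.23 ]), 'orientation': array([-0.001,  0.984,  0.177, -0.   ]), 'wrist_force': array([-0.781,  0.506,  0.35 ]), 'ft_torque': array([0.01 , 0.03 , 0.009]), 'finger_gap': np.float64(0.085)}
top green_key 0.59 [306. 203.  12.  18.] [ 0.5049 -0.1106  0.0774]
top orange_key 0.63 [289. 222.  12.  13.] [ 0.4625 -0.0688  0.0683]
top scale 0.65 [311. 155. 145. 155.] [ 0.6119 -0.1191  0.114 ]
top soap 0.72 [294. 272.  36.  25.] [ 0.3292 -0.0765  0.0333]
top soap 0.65 [215. 215.  26.  31.] [0.4808 0.1168 0.1081]
top soap 0.64 [343. 255.  38.  20.] [ 0.37   -0.2142  0.0329]
side green_key 0.58 [264. 171.  11.   4.] [ 0.5021 -0.1082  0.0766]
side green_key 0.54 [272. 182.   6.   7.] [ 0.4593 -0.0657  0.0686]
side scale 0.84 [227. 169. 112.  91.] [ 0.6263 -0.0475  0.0952]
side soap 0.92 [307. 192.  19.  22.] [ 0.3268 -0.0614  0.0326]
side soap 0.82 [301. 168.  12.  19.] [ 0.3682 -0.1955  0.0325]
side soap 0.68 [327. 154.  28.  32.] [ 0.2613 -0.2889  0.047 ]
```

View pics/top1.png

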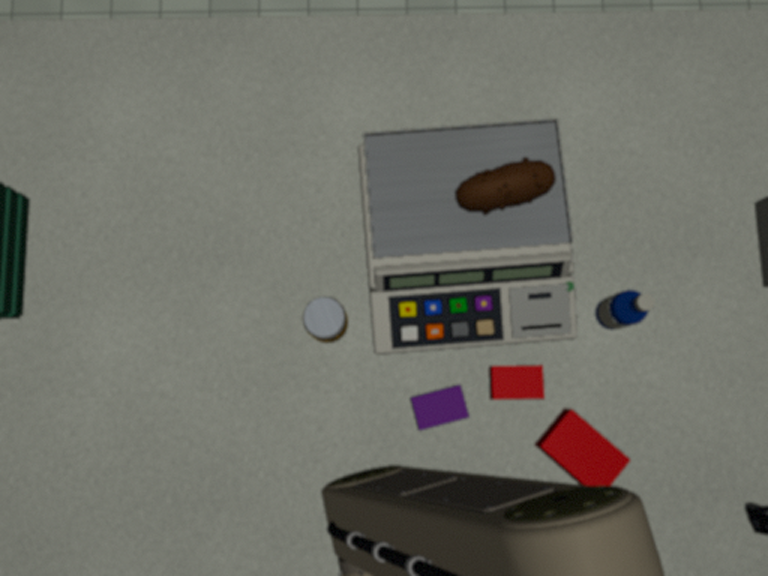

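View pics/side1.png

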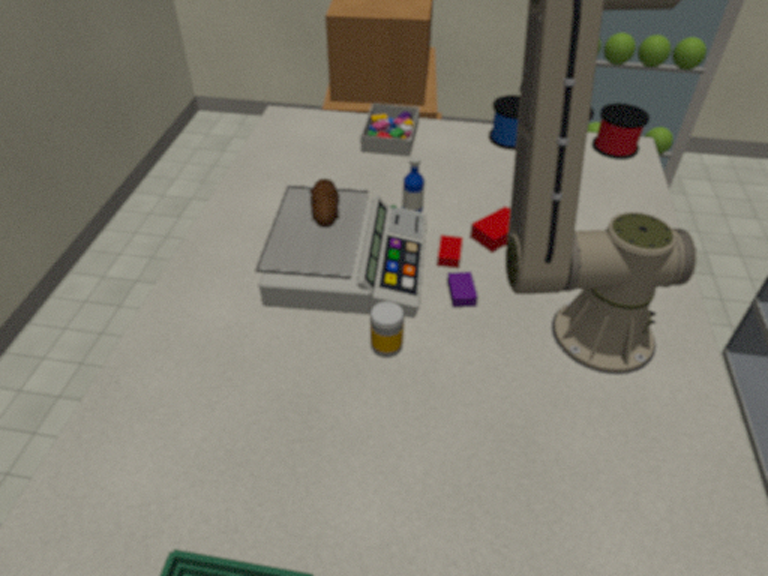

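```bash
python3 - <<'E'
from h import *
p=pickle.load(open("top1.pkl","rb"))
im=cv2.cvtColor(p["img"][170:260,240:380],cv2.COLOR_RGB2BGR)
cv2.imwrite("pics/topcrop.png",cv2.resize(im,None,fx=5.5,fy=5.5,interpolation=cv2.INTER_CUBIC))
E
```

```text
(no output)
```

View pics/topcrop.png

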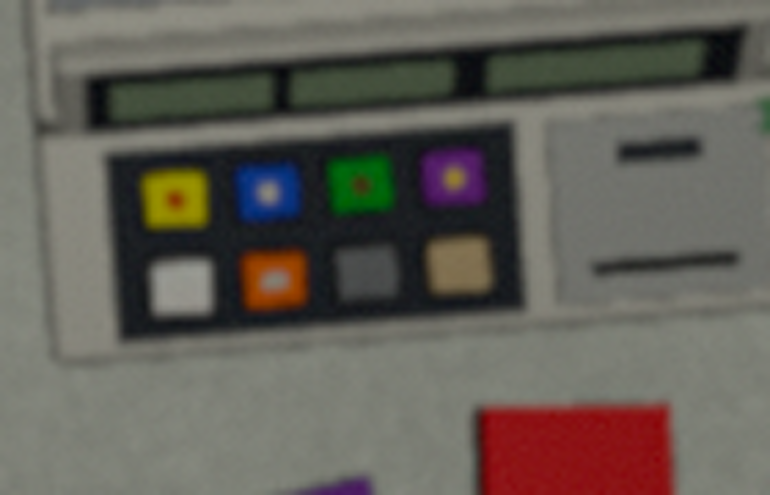

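The top view shows green third in the far row at about (306, 203.5) and orange second in the near row at about (290, 221). The hood is behind them, the shampoo is to the right and the tin to the left. Next I'll fit the key grid.

```bash
cat > fit.py <<'E'
from h import *
names={"yellow":(0,0),"blue":(0,1),"green":(0,2),"violet":(0,3),"white":(1,0),"orange":(1,1),"grey":(1,2),"beige":(1,3)}
def fit(P): # dict name->xyz ; x,y grid fit, unknown origin+yaw
    n=list(P); A=np.array([[-names[k][0]*.042*np.cos(np.radians(12)),-names[k][1]*.044] for k in n]); B=np.array([P[k][:2] for k in n])
    a=A-A.mean(0); b=B-B.mean(0)
    th=np.arctan2((a[:,0]*b[:,1]-a[:,1]*b[:,0]).sum(),(a*b).sum())
    R=np.array([[np.cos(th),-np.sin(th)],[np.sin(th),np.cos(th)]])
    F=a@R.T+B.mean(0)
    print("yaw",np.degrees(th),"rms",np.sqrt(((F-B)**2).sum(1).mean()))
    return th,dict(zip(n,F))
E
python3 - <<'E'
from fit import *
p=pickle.load(open("top1.pkl","rb"))
crop={"yellow":(175,200),"blue":(268,192),"green":(362,185),"violet":(454,177),"white":(182,287),"orange":(275,280),"grey":(367,272),"beige":(459,265)}
P={}
for k,(a,b) in crop.items():
    u,v=240+(a+.5)/5.5-.5,170+(b+.5)/5.5-.5
    z=np.median(p["z_map"][int(round(v))-2:int(round(v))+3,int(round(u))-2:int(round(u))+3])
    P[k]=pts(p,u,v,z); print(k,np.round(P[k],4))
th,F=fit(P); print(F["green"],F["orange"])
for t in["shampoo","tin","yam"]:
    d=silhouettes(read_camera("top"),t)
    for e in d[:2]:
        v,u=np.nonzero(e["mask"]);q=pts(p,u,v);print(t,e["conf"],np.round(q.min(0),3),np.round(q.max(0),3))
E
```

```text
yellow [ 0.4992 -0.0235  0.0793]
blue [ 0.5021 -0.0674  0.0793]
green [ 0.5047 -0.1118  0.0788]
violet [ 0.5078 -0.1554  0.0782]
white [ 0.459  -0.0262  0.0695]
orange [ 0.4614 -0.0702  0.0701]
grey [ 0.4644 -0.1138  0.07  ]
beige [ 0.4669 -0.1574  0.0703]
yaw 3.5643339783834693 rms 0.0003733472923522936
[ 0.50505048 -0.11138794] [ 0.4613123 -0.0700271]
shampoo 0.69 [ 0.362 -0.422  0.008] [0.52  0.033 1.254]
tin 0.71 [ 0.452 -0.126  0.062] [ 0.476 -0.1    0.077]
tin 0.58 [ 0.362  0.033 -0.003] [0.534 0.154 1.254]
yam 0.7 [ 0.362 -0.263  0.113] [0.751 0.033 1.254]
```

```bash
python3 - <<'E'
from h import *
from scipy.spatial.transform import Rotation as Ro
w=read_camera("wrist"); print(np.round(w["hand_eye"],3),w["vfov"])
s=get_state(); q=s["orientation"]; R0=Ro.from_quat(np.r_[q[1:],q[0]])
yaw=np.radians(3.56)
for fl in (1,-1):
    d=Ro.from_euler("z",yaw).apply([np.sin(np.radians(12)),0,-np.cos(np.radians(12))])
    y=-fl*np.array([-np.sin(yaw),np.cos(yaw),0]); x=np.cross(y,d)
    Rt=Ro.from_matrix(np.stack([x,y,d],1))
    print(fl,np.round((Rt*R0.inv()).as_rotvec(degrees=True),2))
print(s["tcp_pos"],s["clock"])
E
```

```text
[[ 0.001 -0.959 -0.283  0.072]
 [ 1.     0.001 -0.    -0.   ]
 [ 0.001 -0.283  0.959 -0.143]
 [ 0.     0.     0.     1.   ]] 65.40933755442343
1 [  2.51 -11.78 -16.76]
-1 [-16.88  -3.57 162.35]
[ 0.20031996 -0.53903855  0.23132228] 0.85
```

Request:
send_rows(deltas=[[[4, 6, 5, 0, -2, -3], [8, 12, 5, 1, -4, -6], [12, 18, 5, 1, -6, -9], [15, 24, 5, 2, -9, -12], [18, 29, 5, 2.5, -11.8, -16.8], [21, 33, 5, 2.5, -11.8, -16.8], [25, 37, 4, 2.5, -11.8, -16.8], [28.2, 42.6, 3, 2.5, -11.8, -16.8], [28.2, 42.6, 2, 2.5, -11.8, -16.8], [28.2, 42.6, 2, 2.5, -11.8, -16.8], [28.2, 42.6, 2, 2.5, -11.8, -16.8], [28.2, 42.6, 2, 2.5, -11.8, -16.8]]], jaw=-1, force=40)

```text
clock: 2.05
tcp_pos: [0.483, -0.1101, 0.2508]
orientation: [-0.004, 0.994, 0.033, 0.104]
wrist_force: [-0.0, 0.6, 0.6]
finger_gap: -0.0003
```

```bash
python3 - <<'E'
from h import *
s=get_state(); w=read_camera("wrist"); save(w,"w1"); pickle.dump((s,w),open("w1.pkl","wb"))
print({k:np.round(v,4) for k,v in s.items()})
E
```

```text
{'clock': np.float64(2.05), 'joint_pos': array([-0.4501, -0.0082, -0.3111,  1.0856,  0.1035,  2.6343]), 'qvel': array([-0.0637, -0.0111,  0.0077,  0.0215, -0.0165, -0.0452]), 'tau': array([  1.2177, -30.8536,  31.5817,  -2.0729,   0.4887,   0.3488]), 'tcp_pos': array([ 0.483 , -0.1101,  0.2508]), 'orientation': array([-0.0038,  0.994 ,  0.0331,  0.1044]), 'wrist_force': array([-0.0451,  0.5578,  0.6021]), 'ft_torque': array([ 0.0138,  0.1682, -0.0339]), 'finger_gap': np.float64(-0.0003)}
```

View pics/w1.png

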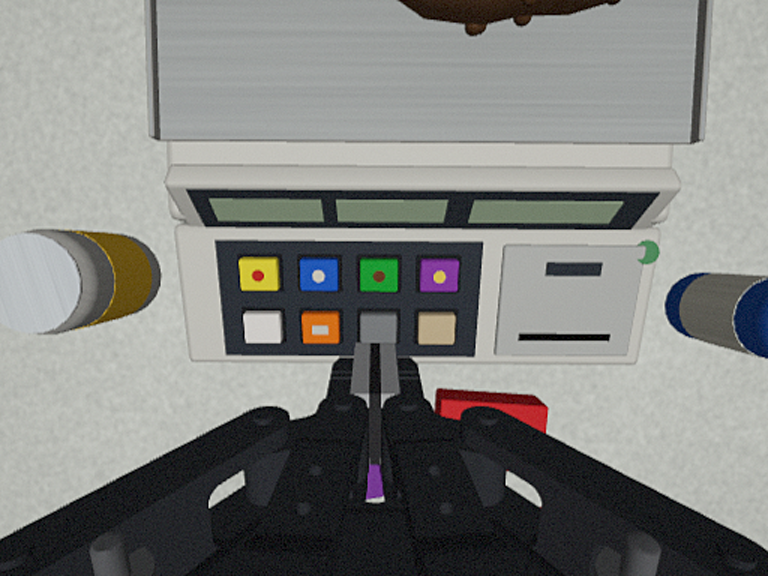

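```bash
cat > wr.py <<'E'
from fit import *
from scipy.spatial.transform import Rotation as Ro
def wpts(s,w,u,v,z):
    f=192/np.tan(np.radians(w["vfov"]/2))
    c=np.array([(u-w["cx"])/f*z,(v-w["cy"])/f*z,z,1]); t=(w["hand_eye"]@c)[:3]
    q=s["orientation"]; return Ro.from_quat(np.r_[q[1:],q[0]]).apply(t)+s["tcp_pos"]
def report(s,w,seeds,sc=1.5):
    P={}
    for k,(a,b) in seeds.items():
        u,v=a/sc,b/sc; im=cv2.cvtColor(w["img"],cv2.COLOR_RGB2LAB).astype(float)
        r0,c0=int(v)-20,int(u)-20
        ref=np.median(im[int(v)-7:int(v)-4,int(u)-6:int(u)+7].reshape(-1,3),0)
        m=(np.linalg.norm(im-ref,axis=2)<35).astype(np.uint8)
        n,l,st,ce=cv2.connectedComponentsWithStats(m); i=l[int(v)-6,int(u)]
        x,y,ww,hh=st[i,:4]; print(k,"blob",x,y,ww,hh, end=" ")
        if not(15<ww<34): print("rej"); continue
        z=np.median(w["z_map"][int(v)-3:int(v)+4,int(u)-3:int(u)+4])
        P[k]=wpts(s,w,u,v,z); print(np.round(P[k],4), "blobctr",x+ww/2-.5,y+hh/2-.5,"seed",round(u,1),round(v,1))
    th,F=fit(P)
    print({k:np.round(x,4) for k,x in F.items() if k in("green","orange")}); return P,th
E
python3 - <<'E'
from wr import *
s,w=pickle.load(open("w1.pkl","rb"))
P,th=report(s,w,{"yellow":(259,275),"blue":(320,275),"green":(380,275),"violet":(440,275),"white":(263,327),"orange":(321,327),"beige":(437,327)})
q=s["orientation"];R=Ro.from_quat(np.r_[q[1:],q[0]]).as_matrix();print(R)
E
```

```text
yellow blob 159 173 26 21 [ 0.4996 -0.0248  0.0805] blobctr 171.5 183.0 seed 172.7 183.3
blue blob 200 173 25 21 [ 0.5026 -0.0689  0.0801] blobctr 212.0 183.0 seed 213.3 183.3
green blob 240 173 25 21 [ 0.5056 -0.1124  0.0807] blobctr 252.0 183.0 seed 253.3 183.3
violet blob 280 173 26 21 [ 0.5085 -0.1559  0.0803] blobctr 292.5 183.0 seed 293.3 183.3
white blob 162 209 25 20 [ 0.46   -0.0274  0.0716] blobctr 174.0 218.5 seed 175.3 218.0
orange blob 201 209 25 20 [ 0.463  -0.071   0.0718] blobctr 213.0 218.5 seed 214.0 218.0
beige blob 279 210 25 19 [ 0.4688 -0.1581  0.0713] blobctr 291.0 219.0 seed 291.3 218.0
yaw 3.730953007706744 rms 0.0007945466731715087
{'green': array([ 0.5061, -0.1123]), 'orange': array([ 0.4622, -0.0711])}
[[ 9.76009475e-01  6.66773828e-02  2.07267054e-01]
 [ 6.50742474e-02 -9.97774332e-01  1.45507884e-02]
 [ 2.07775955e-01 -7.13959792e-04 -9.78176182e-01]]
```

Request:
send_rows(deltas=[[[0.4, 0.1, -3.5, 0, 0, 0], [0.8, 0.1, -7, 0, 0, 0], [1.2, 0.1, -10.5, 0, 0, 0], [1.6, 0.1, -13, 0, 0, 0], [1.7, 0.1, -14.2, 0, 0, 0], [1.7, 0.1, -14.2, 0, 0, 0], [1.7, 0.1, -14.2, 0, 0, 0], [1.7, 0.1, -14.2, 0, 0, 0], [1.7, 0.1, -14.2, 0, 0, 0]]])

```text
clock: 3.0
tcp_pos: [0.5, -0.1127, 0.1107]
orientation: [-0.003, 0.994, 0.03, 0.106]
wrist_force: [0.5, 0.3, 0.6]
finger_gap: 0.0001
```

```bash
python3 - <<'E'
from h import *
s=get_state(); w=read_camera("wrist"); save(w,"w2"); pickle.dump((s,w),open("w2.pkl","wb"))
print({k:np.round(v,4) for k,v in s.items()})
E
```

```text
{'clock': np.float64(3.0), 'joint_pos': array([-0.4378,  0.1173, -0.5394,  0.727 ,  0.0997,  2.6521]), 'qvel': array([ 0.0042,  0.0014, -0.0039, -0.0033,  0.002 ,  0.0013]), 'tau': array([-9.44000e-02, -3.46574e+01,  2.78569e+01, -1.79940e+00,
        3.26100e-01, -2.00000e-03]), 'tcp_pos': array([ 0.5   , -0.1127,  0.1107]), 'orientation': array([-0.0026,  0.9939,  0.0304,  0.1057]), 'wrist_force': array([0.5355, 0.2755, 0.6081]), 'ft_torque': array([0.0565, 0.2259, 0.0185]), 'finger_gap': np.float64(0.0001)}
```

View pics/w2.png

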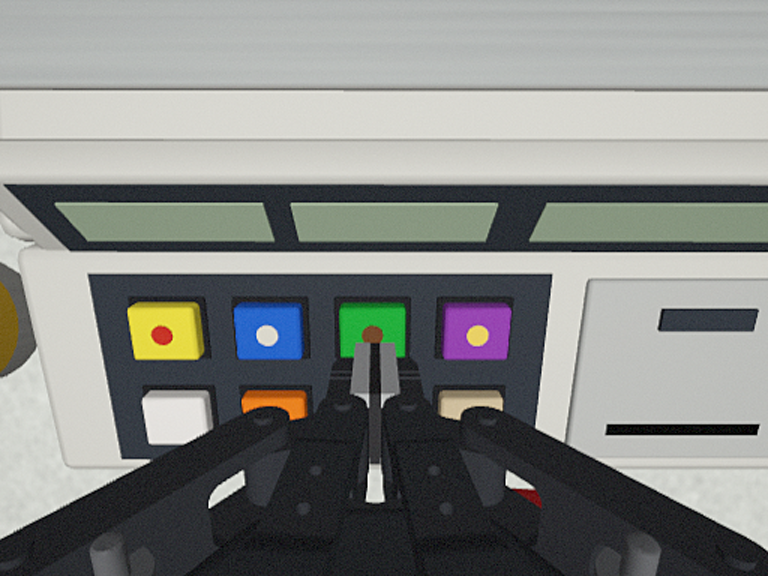

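The tips are lined up with the green key, and its dot shows at (372, 335). I'll check the distance to it.

```bash
python3 - <<'E'
from wr import *
s,w=pickle.load(open("w2.pkl","rb"))
q=s["orientation"];R=Ro.from_quat(np.r_[q[1:],q[0]])
for n,a,b in[("green",372.5,335),("blue",267.5,335),("violet",477.5,335)]:
    u,v=a/1.5-.17,b/1.5-.17
    z=np.median(w["z_map"][int(v)-4:int(v)+1,int(u)-3:int(u)+4]); X=wpts(s,w,u,v,z)
    print(n,np.round(X,4),"in tool",np.round(R.inv().apply(X-s["tcp_pos"]),4))
print(R.as_matrix()[:,2])
E
```

```text
green [ 0.5053 -0.1115  0.0808] in tool [-0.0011 -0.001   0.0304]
blue [ 0.5026 -0.0678  0.0808] in tool [-0.0011 -0.0447  0.0303]
violet [ 0.5079 -0.1552  0.0805] in tool [-0.0012  0.0429  0.0306]
[ 0.20987926  0.01161544 -0.97765831]
```

Request:
send_rows(deltas=[[[0.1, 0.1, -1, 0, 0, 0], [0.32, 0.12, -2, 0, 0, 0], [0.45, 0.13, -2.6, 0, 0, 0], [0.45, 0.13, -2.6, 0, 0, 0], [0.45, 0.13, -2.6, 0, 0, 0], [0.45, 0.13, -2.6, 0, 0, 0]]])

```text
clock: 3.65
tcp_pos: [0.504, -0.1108, 0.0834]
orientation: [-0.003, 0.994, 0.031, 0.105]
wrist_force: [0.7, 0.9, -0.7]
finger_gap: 0.0001
```

Request:
send_rows(deltas=[[[0.02, 0, -0.1, 0, 0, 0], [0.04, 0, -0.2, 0, 0, 0], [0.04, 0, -0.2, 0, 0, 0], [0.04, 0, -0.2, 0, 0, 0], [0.04, 0, -0.2, 0, 0, 0]]])

```text
clock: 4.15
tcp_pos: [0.5042, -0.1108, 0.0814]
orientation: [-0.003, 0.994, 0.031, 0.105]
wrist_force: [-0.8, -0.2, -0.3]
finger_gap: 0.0002
```

Request:
send_rows(deltas=[[[0.02, 0, -0.1, 0, 0, 0], [0.04, 0, -0.2, 0, 0, 0], [0.04, 0, -0.2, 0, 0, 0], [0.04, 0, -0.2, 0, 0, 0], [0.04, 0, -0.2, 0, 0, 0]]])

```text
clock: 4.65
tcp_pos: [0.5045, -0.1107, 0.0793]
orientation: [-0.003, 0.994, 0.031, 0.105]
wrist_force: [0.5, 1.2, -0.3]
finger_gap: -0.0002
```

Request:
send_rows(deltas=[[[0.02, 0, -0.1, 0, 0, 0], [0.04, 0, -0.2, 0, 0, 0], [0.04, 0, -0.2, 0, 0, 0], [0.04, 0, -0.2, 0, 0, 0], [0.04, 0, -0.2, 0, 0, 0]]])

```text
clock: 5.15
tcp_pos: [0.505, -0.1107, 0.0774]
orientation: [-0.003, 0.994, 0.031, 0.105]
wrist_force: [-0.7, 0.5, 2.9]
finger_gap: -0.0
```

Request:
send_rows(deltas=[[[0.02, 0, -0.1, 0, 0, 0], [0.04, 0, -0.2, 0, 0, 0], [0.04, 0, -0.2, 0, 0, 0], [0.04, 0, -0.2, 0, 0, 0], [0.04, 0, -0.2, 0, 0, 0]]])

```text
clock: 5.65
tcp_pos: [0.5054, -0.1107, 0.0754]
orientation: [-0.003, 0.994, 0.031, 0.105]
wrist_force: [-2.7, 2.1, 5.2]
finger_gap: 0.0002
```

```bash
python3 - <<'E'
from h import *
for i in range(4):
    s=get_state(); w=read_camera("wrist"); print(np.round(s["wrist_force"],2),np.round(s["tcp_pos"],4))
save(w,"w3")
E
```

```text
[-2.7   2.13  5.2 ] [ 0.5054 -0.1107  0.0754]
[-1.96  1.03  4.57] [ 0.5054 -0.1107  0.0754]
[-2.22  0.99  4.52] [ 0.5054 -0.1107  0.0754]
[-2.6   1.83  4.45] [ 0.5054 -0.1107  0.0754]
```

View pics/w3.png

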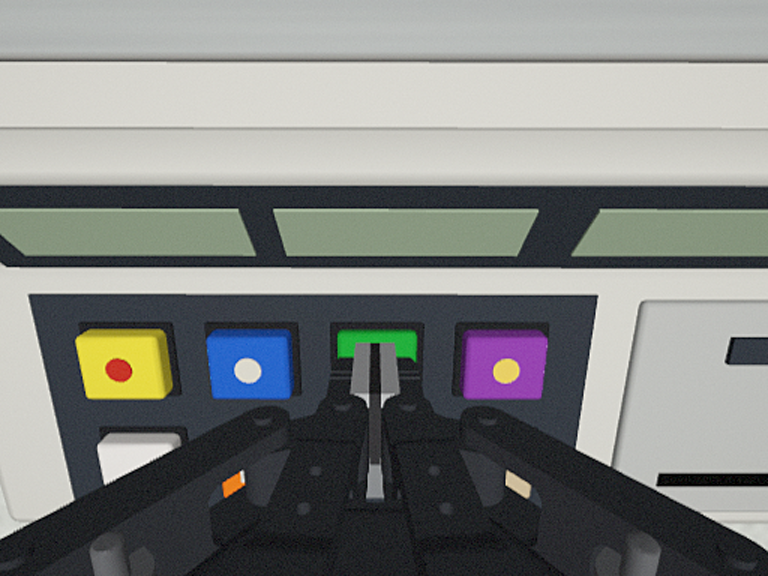

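The green cap is visibly down at about 5 N. I'll press a little further to be sure, then let go.

Request:
send_rows(deltas=[[[0.02, 0, -0.1, 0, 0, 0], [0.03, 0, -0.15, 0, 0, 0], [0.03, 0, -0.15, 0, 0, 0], [0.03, 0, -0.15, 0, 0, 0]]])

```text
clock: 6.25
tcp_pos: [0.5057, -0.1107, 0.0739]
orientation: [-0.003, 0.994, 0.031, 0.105]
wrist_force: [-2.8, 0.8, 6.1]
finger_gap: 0.0001
```

```bash
python3 - <<'E'
from h import *
for i in range(4):
    s=get_state(); w=read_camera("wrist"); print(np.round(s["wrist_force"],2),np.round(s["tcp_pos"],4))
E
```

```text
[-2.82  0.83  6.07] [ 0.5057 -0.1107  0.0739]
[-2.96  0.96  7.24] [ 0.5057 -0.1107  0.074 ]
[-3.31  1.18  7.03] [ 0.5057 -0.1107  0.074 ]
[-2.79  0.97  6.23] [ 0.5057 -0.1107  0.074 ]
```

Request:
send_rows(deltas=[[[-0.1, 0, 0.5, 0, 0, 0], [-0.2, 0, 1, 0, 0, 0], [-0.4, 0, 2, 0, 0, 0], [-0.7, 0, 3.4, 0, 0, 0], [-2.7, 2, 3, 0, 0, 0], [-5.1, 4.1, 2.5, 0, 0, 0], [-5.1, 4.1, 2.5, 0, 0, 0], [-5.1, 4.1, 2.5, 0, 0, 0], [-5.1, 4.1, 2.5, 0, 0, 0]]])

```text
clock: 7.35
tcp_pos: [0.456, -0.0704, 0.0997]
orientation: [-0.003, 0.994, 0.031, 0.106]
wrist_force: [-0.4, -0.2, -0.0]
finger_gap: 0.0
```

```bash
python3 - <<'E'
from wr import *
s=get_state(); w=read_camera("wrist"); save(w,"w4"); pickle.dump((s,w),open("w4.pkl","wb"))
print({k:np.round(s[k],4) for k in("clock","tcp_pos","wrist_force","orientation")})
E
```

```text
{'clock': np.float64(7.35), 'tcp_pos': array([ 0.456 , -0.0704,  0.0997]), 'wrist_force': array([-0.3969, -0.1568, -0.0146]), 'orientation': array([-0.0027,  0.9939,  0.0306,  0.1056])}
```

View pics/w4.png

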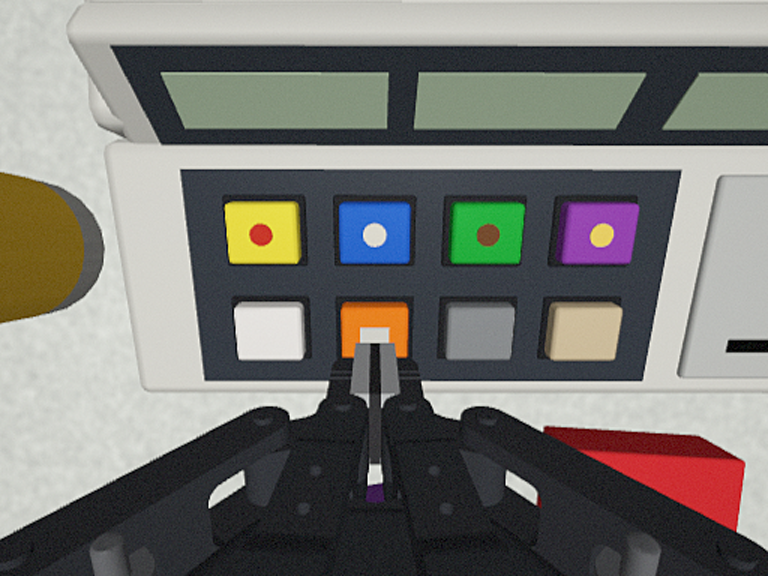

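Green has come back up level with its neighbours, and the tips are over orange (375, 335). Pressing orange the same way.

Request:
send_rows(deltas=[[[0.2, 0, -1, 0, 0, 0], [0.4, 0, -2, 0, 0, 0], [0.55, 0, -2.6, 0, 0, 0], [0.6, 0, -2.9, 0, 0, 0], [0.65, 0, -3.1, 0, 0, 0], [0.67, 0, -3.2, 0, 0, 0], [0.67, 0, -3.2, 0, 0, 0], [0.67, 0, -3.2, 0, 0, 0]]])

```text
clock: 8.2
tcp_pos: [0.4607, -0.0696, 0.0667]
orientation: [-0.003, 0.994, 0.031, 0.104]
wrist_force: [-5.9, 0.2, 3.7]
finger_gap: -0.0001
```

```bash
python3 - <<'E'
from h import *
for i in range(4):
    s=get_state(); w=read_camera("wrist"); print(np.round(s["wrist_force"],2),np.round(s["tcp_pos"],4))
E
```

```text
[-5.92  0.23  3.75] [ 0.4607 -0.0696  0.0667]
[-3.97  0.39  4.17] [ 0.4607 -0.0696  0.0667]
[-4.76  0.59  3.75] [ 0.4608 -0.0696  0.0668]
[-4.82 -0.79  3.97] [ 0.4609 -0.0696  0.0668]
```

Request:
send_rows(deltas=[[[-0.05, 0, -0.08, 0, 0, 0], [-0.1, 0, -0.15, 0, 0, 0], [-0.1, 0, -0.15, 0, 0, 0], [-0.1, 0, -0.15, 0, 0, 0]]])

```text
clock: 8.8
tcp_pos: [0.4613, -0.0696, 0.0658]
orientation: [-0.003, 0.994, 0.031, 0.106]
wrist_force: [-3.5, 1.4, 5.2]
finger_gap: -0.0005
```

```bash
python3 - <<'E'
from h import *
for i in range(4):
    s=get_state(); w=read_camera("wrist"); print(np.round(s["wrist_force"],2),np.round(s["tcp_pos"],4))
save(w,"w5")
E
```

```text
[-3.52  1.38  5.16] [ 0.4613 -0.0696  0.0658]
[-3.29  1.85  5.14] [ 0.4612 -0.0696  0.0658]
[-3.81  1.2   6.29] [ 0.4612 -0.0696  0.0658]
[-2.89  0.86  4.68] [ 0.4612 -0.0696  0.0658]
```

View pics/w5.png

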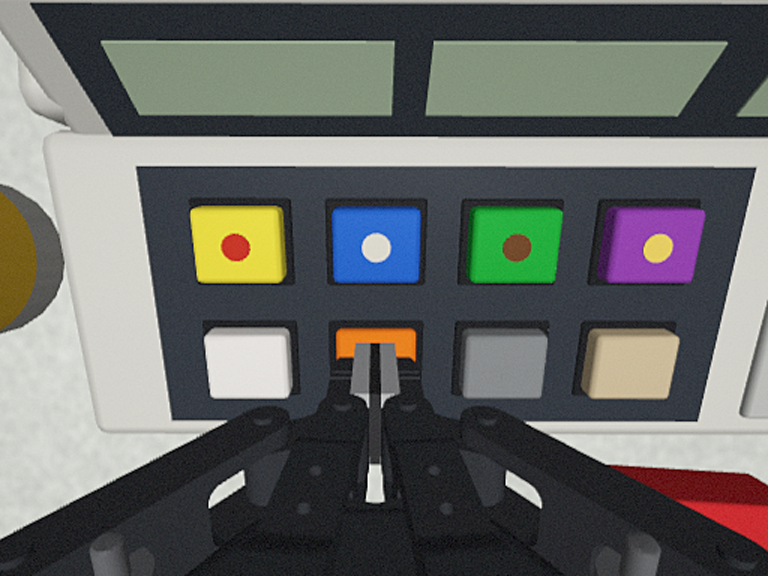

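Request:
send_rows(deltas=[[[0.02, 0, -0.08, 0, 0, 0], [0.02, 0, -0.08, 0, 0, 0], [-0.1, 0, 0.4, 0, 0, 0], [-0.2, 0, 1, 0, 0, 0], [-0.4, 0, 2, 0, 0, 0], [-0.8, 0, 4, 0, 0, 0], [-1.6, 0, 8, 0, 0, 0], [-2.5, 0, 12, 0, 0, 0], [-4, 0, 16, 0, 0, 0], [-6, 0, 20, 0, 0, 0], [-6, 0, 20, 0, 0, 0], [-6, 0, 20, 0, 0, 0]]])

```text
clock: 10.2
tcp_pos: [0.401, -0.0702, 0.2672]
orientation: [-0.002, 0.994, 0.03, 0.107]
wrist_force: [-0.5, 0.3, -1.2]
finger_gap: -0.0002
```

```bash
python3 - <<'E'
from h import *
s=get_state(); w=read_camera("wrist"); save(w,"w6"); t=read_camera("side"); save(t,"side6")
print({k:np.round(s[k],4) for k in("clock","tcp_pos","wrist_force","qvel")})
E
```

```text
{'clock': np.float64(10.2), 'tcp_pos': array([ 0.401 , -0.0702,  0.2672]), 'wrist_force': array([-0.5162,  0.3183, -1.2094]), 'qvel': array([ 0.0021,  0.0394, -0.0457, -0.0154,  0.0004,  0.0015])}
```

View pics/w6.png

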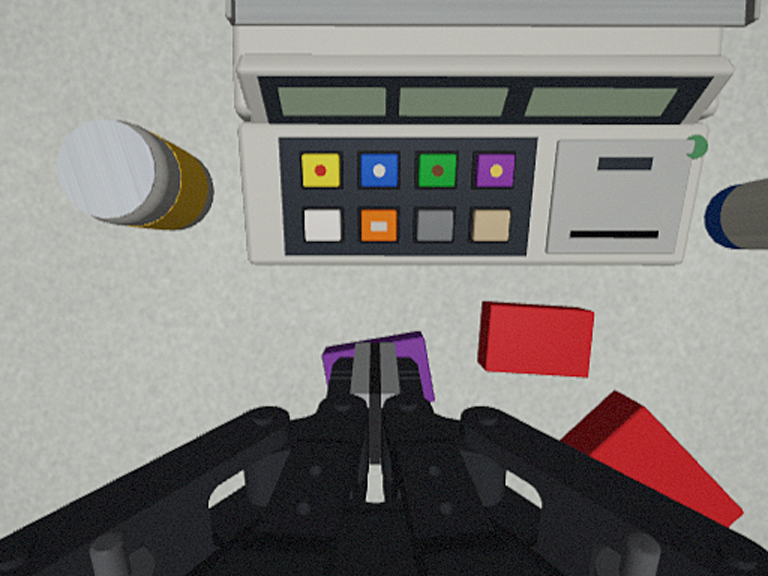

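View pics/side6.png

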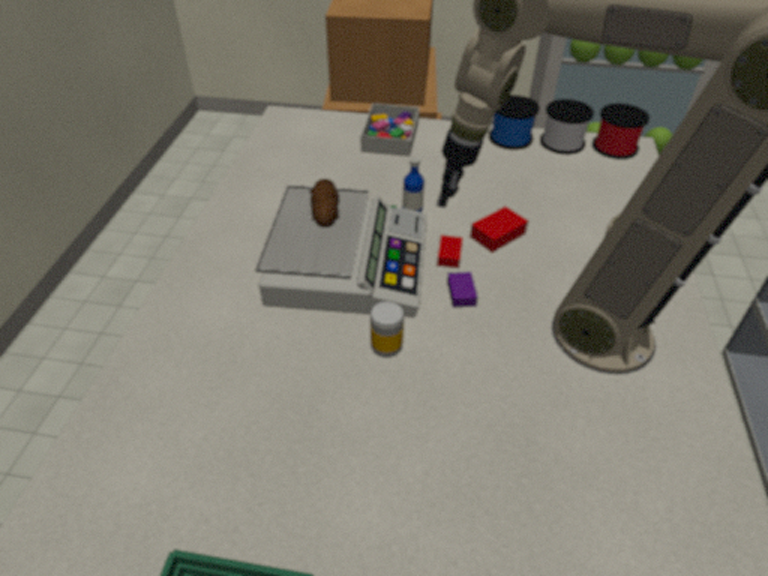

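All the keys are up, the goods and the yam are where they were, and the arm is clear. Handing in.

```bash
python3 -c "
from h import *
print(hand_in())"
```

```text
the job is handed in; nothing more can be done
None
```

I pressed the green key and let it up, then did the same with the orange key, using closed fingertips tilted 12° to press square to the console. I then withdrew about 20 cm above the scale and handed in at about 10.3 s.

- **Green key:** it was pressed with about 7 N, which by the spring figures is about 5 mm of travel. The picture taken afterwards shows it back up.
- **Orange key:** it was pressed with about 6 N, about 4.4 mm, then about 0.8 mm further without another force reading. A sideways force of about 4 to 5 N built up early in this press, and it eased when I pulled the fingertips back slightly.
- **Last checks:** the final pictures show all eight keys up. The yam, shampoo, tin and cartons look unmoved by eye against the first pictures, and the wrist force was near zero. I could not read key travel directly; it is inferred from force and position.

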